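# Reset the tripped thermal cutout of a chocolate melter

## Robot

A 7-joint arm with a two-finger parallel gripper is mounted at the origin on the work surface. World frame = base frame: x ahead of the robot, y to its left, z up, the work surface at z = 0. Lengths are in m, angles in rad, forces in N, time in s.
With the tool pointing down it reaches from about 0.425 to 0.875 m from the base axis. Payload 4.7 kg.
Tool frame: the origin (TCP) lies at the very end of the fingers, on their centre line; the grasp point (between the pads) lies ctrl.pinch_z behind it (ctrl.pinch_z is the distance from the TCP to the grasp point, in m); x points along the fingers, y is the direction in which the jaws open and shut, and the axes are right-handed (so a half turn about x gives the same grasp; the last joint's range is limited). The gripper opens to 87 mm and grips with 3 to 60 N. Pads are 19 mm wide; open, the fingers measure 117 mm over their backs; the gripper's body (75 mm by 190 mm) begins 51 mm behind the grasp point.
Start: joints at [-1.109, 0.321, -0.07, 1.45, 0.023, 1.371, -0.057], TCP at [0.281, 0.586, 0.223] pointing down, gripper open.
Joint ranges: [-2.86, 2.86], [-0.3, 2.09], [-1.38, 1.24], [0.06, 2.45], [-1.56, 4.7], [0.09, 2.05], [-2.69, 2.69]. Speed limits (rad/s): [2.57, 2.57, 3.14, 3.14, 3.14, 3.14, 3.14].

## Interface

Orientations are given as a rotation vector (axis times angle).
In Python, from bench import get_state, get_image, camera_info, order, ctrl gives the robot as it stands.
- The arm moves only by the tool jog_arm, never from a script. Its arguments are lists of equal length, an entry for each row: "claw": the finger opening in mm, from 0 to 87; "xyz": the shift along the tool's x, y, z in mm, a list of three; "roll": the turn about the tool's x in degrees. In form: {"claw": [claw, ...], "xyz": [[tx, ty, tz], ...], "roll": [roll, ...]}. A call has 1 to 5 rows; each row is the pose to reach, as a shift and turn from the pose measured when the call began, along the tool's axes at that moment; what a row does not reach only later rows make up. A row lasts 1/10 s, in which the tool goes at most 50 mm and 8.59 degrees, less where a joint would pass 70% of its speed; a pose out of reach is approached as far as the arm can. A call with a gripper value outside its range is refused whole. The fingers move at their own pace and stop on an object; "force" is the grip in N (left out, the last holds). Time passes only in rows, so rows that repeat a pose let the fingers close. It gives the time, the measured TCP pose, the force and the opening at its end, in the units of the state.
- get_state(): the state, without advancing time (a new reading comes with each control period).
- get_image(name): name is "scene" or "side" or "wrist"; returns (picture, depth): 480x640x3 uint8, red, green, blue; 480x640 float32, m along the optical axis (not along the pixel's ray), 0 where there is no reading.
- camera_info(name): a dict with "intrinsics" (3x3 intrinsics, pixels), "rvec" (rotation vector, rad) and "tvec" (3), from world to camera coordinates, as OpenCV has them; the wrist camera has in their place "tool_from_camera" (4x4, takes a point from camera to tool coordinates, whose origin is the TCP and whose axes are the tool frame's). Camera axes: x right, y down, z forward; pixel columns grow to the right and rows downward; lengths in m; the calibration is good to about 2 mm. A picture is of the moment at which its call begins: read the wrist's pose just before it. camera_info takes no time and is no camera call.
- order.close_job(): hands the job in, once; it reports no verdict.
The state is a dict: "time": time; "joint_positions": joint angles; "qd": joint speeds; "joint_torque": joint torques, N m; "position": TCP position; "tool_rot": TCP orientation; "ft_force": force on the tool from outside, world axes, zero at the start; "torque": the same for the moment, N m; "grip_width": opening from 0.0 (shut) to 1.0 (fully open).
Only numpy, scipy, OpenCV 4.12 (cv2) and the standard library are available. Lean on these libraries where they do the work, as an engineer would, in place of code of your own. Each camera call takes 0.05 s, during which the arm holds its last target. There are 200 camera calls.

## Task

One of the two melters has tripped its thermal cutout: its lever stands upright in the middle. Reset it by feel: push that lever off, towards the red-roofed hood, until it is pressed firmly home into the sprung reset stop, but without forcing it, then throw it fully over to on, towards the green stripe, and let go. Leave the other cutout, which is on, and everything else on the table alone.

Things in the scene. Friction and masses are not known exactly. Their poses are not given: they have to be found in the camera images.
- cutout: The tripped cutout (left or right, varies): grey steel box, 150 x 90 x 70 mm (x, y, z), fixed to the table. Origin at the centre of its underside; its +x is the on direction (green stripe across the top at that end), -x the off direction (hood with a red roof at that end). The lever pivots about box y at x = 0, 60 mm above the table, and swings along box x.
- hood (a point): Middle of the red roof of the tripped cutout's hood: 38 mm along box x (x -70 to -32 mm), 40 mm wide, its top 116 mm above the table. The sprung reset stop, a brass pin, pokes out of it into the lever's way. The lever meets it somewhere between 0.2 and 0.5 rad on the off side: it differs every time and is not measured, feel for it.
- stop_feel (a point): The pivot of the tripped lever, and how it feels when pushed 70 to 95 mm from there: 1 to 2 N of friction while free, then some 3 N more per mm once in the reset stop. The reset is home after a moment (0.2 s) at 10 N or more; 11 to 13 N is right. Above about 18 N at 75 mm, or 14 N at the knob, the switch is damaged.
- lockout (a point): Where the red lockout flag (14 mm wide, top 106 mm above the table) stands, on the on side of the tripped lever. It blocks the lever 0.03 to 0.33 rad on the on side; pressing the lever home into the reset stop slides it 5 mm or more along box +y, out of the way for good. Forcing the lever against it (above about 14 N) damages the switch.
- lever: The lever of the tripped cutout, a steel bar 10 (along box x) x 12 mm with a yellow round knob 24 mm in diameter and 25 mm tall at its top; 105 mm from pivot to tip, so the tip stands 165 mm above the table when upright. Origin on the pivot, z along the lever to its tip, y = pivot axis = box y. It stays where it is left.
- lever_tip (a point): Top end of the tripped cutout's lever, 105 mm from the pivot.
- lever_angle (a joint): Angle of the tripped cutout's lever: 0 = upright, positive leans to on (+x of the box), negative to off. About 0 when tripped; on is its end stop at 0.5; limits -0.65 and 0.5.
- cutout_b: The other cutout, which has not tripped: same box, hood, axes and origin as the tripped one, its lever leaning to on. Leave it alone.
- lever_b_angle (a joint): Angle of the other cutout's lever, same meaning; stands at about 0.48 (on).
- spray_can: Bystander: white and blue spray can, 60 mm in diameter, 190 mm tall, standing. Origin under its centre.
- palette_knife: Bystander: palette knife lying flat, 250 mm long. Origin in its underside.
- choc_bar: Bystander: slab of chocolate, 100 x 55 x 16 mm, lying flat. Origin under its centre.
- bowl: Bystander: steel bowl, 140 mm across, 60 mm tall. Origin under its centre.
- choc_egg: Bystander: chocolate egg standing on its flat end, 66 mm in diameter, 80 mm tall. Origin under its centre.
- mug: Bystander: blue mug, 76 mm in diameter, 90 mm tall. Origin under its centre.
- brush: Bystander: brush lying flat, 180 mm long. Origin in its underside.

How it is judged:
On the way, in this order (a step that is already met when the one before it is completed fails the run):
1. the tripped lever, on the off side (below -0.1 rad), is pressed firmly home into the reset stop (10 N or more at the stop, reached by a push of about 10 N on the lever) for 0.15 s (value of joint lever_angle below -0.1 rad and contact force between lever and cutout above 10 N), for 0.15 s.
2. the lever is thrown fully to on (beyond 0.42 rad) (value of joint lever_angle above 0.42 rad), for 0.2 s.
At the end, for the whole second after the job is handed in: The lever that was tripped stands at on (beyond 0.42 rad of its 0.5), and the other lever is still at on (beyond 0.42 rad) (value of joint each of lever_angle, lever_b_angle above 0.42 rad); the robot touches nothing.
It fails at once if the tripped lever is forced: more than 30 N at the reset stop or at the lockout flag (a push of some 18 N at 75 mm from the pivot) (contact force between lever and cutout above 30 N).
It fails at once if the other cutout's lever is pushed out of on (below 0.40 rad) (value of joint lever_b_angle below 0.4 rad).
It fails at once if one of the other things on the table (can, knife, slab, bowl, egg, mug, brush) is moved more than 30 mm (distance of any of spray_can, palette_knife, choc_bar, bowl, choc_egg, mug, brush from where it was at the start of the episode above 0.03 m).
It also fails if it takes over 40 s, if anything falls off the work surface, if the arm or the gripper's body presses on something with over 40 N, if the wrist force passes 120 N, or if a joint passes its speed limit or range.

## Working session

There is one attempt and no reset: what is moved stays moved. The work goes in short steps, Python scripts to look and compute and a tool call to move; the robot and the scene stay as the last step left them, time stands still between calls to the robot, and variables do not carry over. Pictures are saved under pics/ and viewed, about 8 in all and at most 12, crops included, and the job is handed in when it is done.

Besides the shell and the picture viewer there is one more tool, called after "Request:" by a JSON object that holds its "name" and its "arguments", one argument or row to a line. jog_arm: Moves the arm, as the interface text tells. Its arguments: {"type":"object","properties":{"claw":{"type":"array"},"xyz":{"type":"array"},"roll":{"type":"array"},"force":{"type":"number"}},"required":["claw","xyz","roll"]}

```bash
mkdir -p pics; ls; cat > h.py <<'E'
import numpy as np, cv2
from bench import get_state, get_image, camera_info, order, ctrl
def cam(n):
    c=camera_info(n); K=np.array(c["intrinsics"],float)
    if n=="wrist":
        s=get_state(); R=cv2.Rodrigues(np.array(s["tool_rot"],float))[0]; T=np.eye(4);T[:3,:3]=R;T[:3,3]=s["position"]
        return K,T@np.array(c["tool_from_camera"])
    R=cv2.Rodrigues(np.array(c["rvec"],float))[0];t=np.array(c["tvec"],float)
    T=np.eye(4);T[:3,:3]=R.T;T[:3,3]=-R.T@t
    return K,T
def cloud(K,T,d):
    v,u=np.mgrid[:480,:640]
    p=np.stack([(u-K[0,2])/K[0,0]*d,(v-K[1,2])/K[1,1]*d,d],-1)
    return p@T[:3,:3].T+T[:3,3]
def save(n,im): cv2.imwrite("pics/"+n,im[...,::-1])
E
python3 - <<'E'
from h import *
s=get_state();print({k:np.round(v,3) for k,v in s.items()},ctrl.pinch_z)
for n in("scene","side"):
    K,T=cam(n);im,d=get_image(n);save(n+"0.png",im);np.savez(n+"0.npz",im=im,d=d,K=K,T=T);print(n,T[:3,3])
E
```

```text
pics
{'time': np.float64(0.0), 'joint_positions': array([-1.109,  0.322, -0.07 ,  1.452,  0.023,  1.371, -0.057]), 'qd': array([ 0.   , -0.002,  0.001,  0.001,  0.   ,  0.   ,  0.001]), 'joint_torque': array([ 1.0000e-03, -4.9129e+01, -4.0300e-01, -3.1252e+01, -6.4000e-02,
        4.4000e-02,  0.0000e+00]), 'position': array([0.281, 0.585, 0.221]), 'tool_rot': array([ 0.35 ,  1.542, -0.353]), 'ft_force': array([-0.947,  0.054, -0.665]), 'torque': array([-0.039,  0.002, -0.07 ]), 'grip_width': np.float64(0.999)} 0.0187
scene [ 0.83305133 -0.58948865  0.99200126]
side [0.23735707 0.86644877 1.0482807 ]
```

View pics/scene0.png

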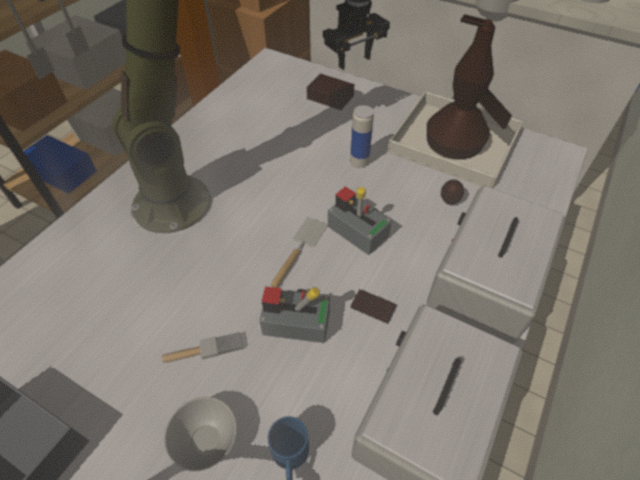

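View pics/side0.png

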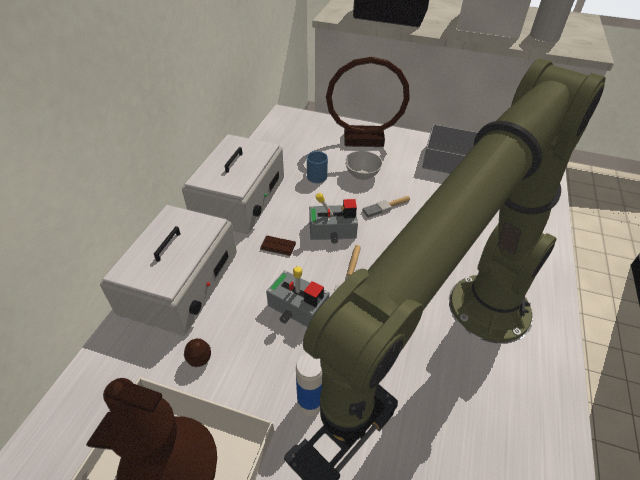

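The scene view has the tripped cutout at about (360,220): roof (345,195), upright knob (361,192), stripe (380,228). The other cutout is at (297,315) and its lever leans to on. The side view shows the tripped one at (297,295), with the spray can near it at (310,380).

```bash
python3 - <<'E'
from h import *
rng={"yellow":((20,120,90),(34,255,255)),"red":((0,150,90),(6,255,255)),"green":((45,100,60),(85,255,255)),"blue":((108,140,60),(125,255,255))}
for n in("scene","side"):
    z=np.load(n+"0.npz");im,d,K,T=[z[k] for k in("im","d","K","T")]
    P=cloud(K,T,d);hsv=cv2.cvtColor(im,cv2.COLOR_RGB2HSV)
    for c,(a,b) in rng.items():
        m=cv2.inRange(hsv,a,b);N,L,S,C=cv2.connectedComponentsWithStats(m)
        for i in range(1,N):
            if S[i,4]<12: continue
            q=P[(L==i)&(d>0)]
            if len(q)==0: continue
            print(n,c,S[i,4],C[i].round(1),"med",np.median(q,0).round(3),"top z",np.percentile(q[:,2],[5,95]).round(3))
            if c=="red":
                t=q[abs(q[:,2]-.116)<.006]
                if len(t)>5: print("   roof",t.mean(0).round(4),len(t))
    # box top points near tripped
    
E
```

```text
scene yellow 71 [360.4 192.4] med [0.516 0.164 0.161] top z [0.147 0.166]
scene yellow 103 [312.7 293.3] med [ 0.557 -0.143  0.151] top z [0.139 0.157]
scene red 107 [345.4 193.8] med [0.467 0.183 0.116] top z [0.112 0.118]
   roof [0.4672 0.1813 0.1156] 107
scene red 179 [271.8 294.9] med [ 0.47  -0.171  0.116] top z [0.113 0.118]
   roof [ 0.4695 -0.1715  0.1156] 179
scene green 39 [377.8 227. ] med [0.577 0.157 0.07 ] top z [0.068 0.074]
scene green 73 [322.2 310.9] med [ 0.573 -0.13   0.07 ] top z [0.068 0.073]
scene blue 30 [ 28.9 150.3] med [-1.22   0.214 -0.473] top z [-0.483 -0.466]
side yellow 55 [319.7 197.3] med [ 0.555 -0.13   0.15 ] top z [0.137 0.158]
side yellow 82 [297.2 271.9] med [0.514 0.179 0.162] top z [0.145 0.167]
side red 103 [349.5 203.2] med [ 0.469 -0.169  0.116] top z [0.114 0.12 ]
   roof [ 0.469  -0.1693  0.1166] 102
side red 15 [328.5 212.4] med [ 0.524 -0.123  0.101] top z [0.088 0.108]
side red 25 [290.6 285.5] med [0.533 0.181 0.101] top z [0.087 0.107]
side red 183 [313.4 289. ] med [0.467 0.185 0.117] top z [0.114 0.12 ]
   roof [0.4676 0.1852 0.1167] 182
side green 50 [313.1 214.6] med [ 0.575 -0.13   0.072] top z [0.069 0.075]
side green 80 [278.4 281.2] med [0.579 0.157 0.071] top z [0.069 0.074]
side blue 390 [308.8 397.4] med [0.385 0.455 0.093] top z [0.05  0.133]
```

```bash
cat >> h.py <<'E'
piv=np.array([.517,.1716]); yaw=np.radians(-13.5)
bx=np.array([np.cos(yaw),np.sin(yaw)])
def plan(goal):
    s=get_state();R=cv2.Rodrigues(np.array(s["tool_rot"],float))[0];p=np.array(s["position"])
    print("t",round(s["time"],2),"pos",p.round(4),"R cols",R.round(3).tolist())
    print("shift tool mm",(R.T@(np.array(goal)-p)*1000).round(1))
    y=R[:2,1];a=np.degrees(np.arctan2(y[1],y[0]));print("tool y yaw",a.round(2),"want",-13.5)
    f=R.T@np.array(s["ft_force"]);print("force tool",f.round(2),"grip",s["grip_width"])
E
python3 - <<'E'
from h import *
z=np.load("side0.npz");im,d,K,T=[z[k] for k in("im","d","K","T")]
P=cloud(K,T,d);hsv=cv2.cvtColor(im,cv2.COLOR_RGB2HSV)
# yaw check: box-top rectangle
m=(abs(P[...,2]-.07)<.004)&(np.hypot(P[...,0]-.517,P[...,1]-.17)<.1)
r=cv2.minAreaRect((P[m][:,:2]*1000).astype(np.float32));print(r)
plan([.517,.1716,.25])
E
```

```text
((517.8499755859375, 173.5761260986328), (92.18820190429688, 150.66346740722656), 76.42083740234375)
t 0.1 pos [0.2813 0.5855 0.2216] R cols [[-0.001, 0.433, 0.901], [-0.002, 0.901, -0.433], [-1.0, -0.002, 0.0]]
shift tool mm [ -27.9 -271.   391.7]
tool y yaw 64.34 want -13.5
force tool [-0.25  0.31  0.24] grip 0.9985910272861758
```

Box-top rectangle: 92 x 151 mm, centre (0.518, 0.1735), yaw -13.6°. It agrees with the roof, stripe and knob estimates. I'll straddle the knob with the jaws along box x and the tips at z ≈ 0.124, which is above the hood (0.116) and flag (0.106).

Request:
{"name": "jog_arm", "arguments": {
  "claw": [60,60,60,60,60],
  "xyz": [
    [-45,0,0],
    [-45,-25,35],
    [-45,-50,70],
    [-45,-75,107],
    [-45,-100,144]
  ],
  "roll": [8,16,24,32,40]
}}

```text
time: 0.6
position: [0.3682, 0.4313, 0.2663]
tool_rot: [0.893, 1.379, -0.897]
ft_force: [1.4, 0.7, 0.6]
grip_width: 0.705
```

```bash
python3 - <<'E'
from h import *
plan([.5175,.173,.25])
E
```

```text
t 0.6 pos [0.3682 0.4313 0.2663] R cols [[-0.001, 0.913, 0.407], [-0.002, 0.407, -0.913], [-1.0, -0.002, 0.001]]
shift tool mm [ 16.7  31.1 296.7]
tool y yaw 24.04 want -13.5
force tool [-0.56  1.61 -0.07] grip 0.7046642504427882
```

Request:
{"name": "jog_arm", "arguments": {
  "claw": [60,60,60,60,60],
  "xyz": [
    [0,5,45],
    [0,10,90],
    [0,15,140],
    [0,20,190],
    [0,25,238]
  ],
  "roll": [8,16,24,31,37.6]
}}

```text
time: 1.1
position: [0.4885, 0.222, 0.2664]
tool_rot: [1.383, 1.084, -1.387]
ft_force: [1.4, 0.5, 0.3]
grip_width: 0.689
```

```bash
python3 - <<'E'
from h import *
plan([.5175,.173,.25])
E
```

```text
t 1.1 pos [0.4885 0.222  0.2664] R cols [[-0.001, 0.971, -0.239], [-0.002, -0.239, -0.971], [-1.0, -0.001, 0.002]]
shift tool mm [16.5 39.8 40.6]
tool y yaw -13.85 want -13.5
force tool [-0.33  1.25 -0.81] grip 0.6886955310738878
```

Request:
{"name": "jog_arm", "arguments": {
  "claw": [60,60,60],
  "xyz": [
    [0,35,35],
    [10,40,40.5],
    [16,40,40.5]
  ],
  "roll": [0,-0.3,-0.3]
}}

```text
time: 1.4
position: [0.5182, 0.1704, 0.2496]
tool_rot: [1.382, 1.084, -1.388]
ft_force: [-0.6, 0.3, -0.5]
grip_width: 0.686
```

```bash
python3 - <<'E'
from h import *
plan([.5175,.173,.25])
K,T=cam("wrist");im,d=get_image("wrist");save("w1.png",im)
P=cloud(K,T,d);hsv=cv2.cvtColor(im,cv2.COLOR_RGB2HSV)
for c,(a,b) in {"yellow":((20,120,90),(34,255,255)),"red":((0,150,90),(6,255,255)),"green":((45,100,60),(85,255,255))}.items():
    m=cv2.inRange(hsv,a,b);N,L,S,C=cv2.connectedComponentsWithStats(m)
    for i in range(1,N):
        q=P[(L==i)&(d>0)]
        if S[i,4]<60 or len(q)<10: continue
        e=np.median(q,0);w=(e[:2]-[.5175,.173]);print(c,S[i,4],C[i].round(),e.round(4),"box xy",(w@bx).round(4),(bx[0]*w[1]-bx[1]*w[0]).round(4),np.percentile(q[:,2],[5,95]).round(3))
E
```

```text
t 1.4 pos [0.5182 0.1704 0.2496] R cols [[-0.002, 0.971, -0.239], [-0.003, -0.239, -0.971], [-1.0, -0.001, 0.003]]
shift tool mm [-0.4 -1.3 -2.4]
tool y yaw -13.83 want -13.5
force tool [ 0.47 -0.66 -0.17] grip 0.6860445277619777
yellow 1061 [312. 249.] [0.5146 0.1725 0.1645] box xy -0.0027 -0.0012 [0.161 0.166]
red 155 [607.  86.] [0.7595 0.2189 0.0645] box xy 0.2246 0.1012 [0.061 0.067]
red 2792 [244. 233.] [0.4665 0.1828 0.1162] box xy -0.0519 -0.0023 [0.115 0.117]
red 142 [334. 217.] [0.5314 0.1766 0.106 ] box xy 0.0126 0.0068 [0.105 0.107]
green 1247 [392. 219.] [0.5774 0.157  0.071 ] box xy 0.062 -0.0016 [0.07  0.072]
```

View pics/w1.png

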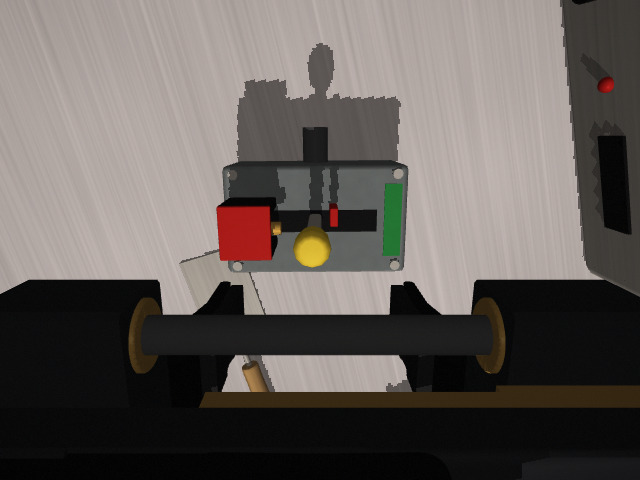

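Wrist view: knob at (312,249), red roof (245,233), brass pin (277,229), flag (334,215), stripe (392,219). All fall where expected. The knob is about 4 mm toward the off side of the TCP, so there is room on both sides to lower around it.

Request:
{"name": "jog_arm", "arguments": {
  "claw": [60,60,60,60,60],
  "xyz": [
    [20,-3,-2],
    [60,-3,-2],
    [100,-3,-2],
    [124,-3,-2],
    [125,-3,-2]
  ],
  "roll": [0,0,0,0,0]
}}

```text
time: 1.95
position: [0.5096, 0.1767, 0.1194]
tool_rot: [1.369, 1.093, -1.391]
ft_force: [-1.2, 0.6, 0.4]
grip_width: 0.689
```

Request:
{"name": "jog_arm", "arguments": {
  "claw": [60,60],
  "xyz": [
    [0,0,0],
    [0,0,0]
  ],
  "roll": [0,0]
}}

```text
time: 2.15
position: [0.5096, 0.1785, 0.1205]
tool_rot: [1.368, 1.095, -1.388]
ft_force: [-0.1, 0.4, 0.9]
grip_width: 0.688
```

```bash
python3 - <<'E'
from h import *
plan([.5146,.1725,.124])
E
```

```text
t 2.15 pos [0.5096 0.1785 0.1205] R cols [[-0.011, 0.973, -0.229], [-0.004, -0.229, -0.973], [-1.0, -0.01, 0.007]]
shift tool mm [-3.5  6.2  4.7]
tool y yaw -13.25 want -13.5
force tool [-0.87 -0.24 -0.36] grip 0.6880683348378737
```

Request:
{"name": "jog_arm", "arguments": {
  "claw": [60,60,60],
  "xyz": [
    [-4,0,5],
    [-4,-5,5],
    [-4,-5,5]
  ],
  "roll": [0,0,0]
}}

```text
time: 2.45
position: [0.5036, 0.1751, 0.1257]
tool_rot: [1.37, 1.095, -1.387]
ft_force: [-0.1, 0.2, -0.1]
grip_width: 0.688
```

```bash
python3 - <<'E'
from h import *
plan([.5146,.1725,.124])
E
```

```text
t 2.45 pos [0.5036 0.1751 0.1257] R cols [[-0.01, 0.973, -0.229], [-0.003, -0.229, -0.973], [-1.0, -0.009, 0.005]]
shift tool mm [ 1.6 11.3  0. ]
tool y yaw -13.25 want -13.5
force tool [ 0.08 -0.11 -0.21] grip 0.688118147244842
```

Request:
{"name": "jog_arm", "arguments": {
  "claw": [60,60,60,60,60],
  "xyz": [
    [0,-3,0],
    [0,-6,0],
    [0,-9,0],
    [0,-12,0],
    [0,-14,0]
  ],
  "roll": [0,0,0,0,0]
}}

```text
time: 2.95
position: [0.49, 0.1784, 0.126]
tool_rot: [1.37, 1.095, -1.386]
ft_force: [1.3, 0.2, 0.5]
grip_width: 0.689
```

Request:
{"name": "jog_arm", "arguments": {
  "claw": [60,60,60],
  "xyz": [
    [0,-1.5,0],
    [0,-3,0],
    [0,-4,0]
  ],
  "roll": [0,0,0]
}}

```text
time: 3.25
position: [0.486, 0.1794, 0.126]
tool_rot: [1.37, 1.095, -1.386]
ft_force: [1.4, -0.1, -0.4]
grip_width: 0.69
```

```bash
python3 - <<'E'
from h import *
plan([.5146,.1725,.124])
E
```

```text
t 3.25 pos [0.486  0.1794 0.126 ] R cols [[-0.009, 0.973, -0.229], [-0.003, -0.229, -0.973], [-1.0, -0.009, 0.005]]
shift tool mm [ 1.7 29.5  0.1]
tool y yaw -13.24 want -13.5
force tool [ 0.34  1.39 -0.27] grip 0.6897323207476647
```

Request:
{"name": "jog_arm", "arguments": {
  "claw": [60,60,60],
  "xyz": [
    [0,-1,0],
    [0,-2,0],
    [0,-2.5,0]
  ],
  "roll": [0,0,0]
}}

```text
time: 3.55
position: [0.4834, 0.1799, 0.1259]
tool_rot: [1.37, 1.095, -1.386]
ft_force: [1.0, 0.1, 0.2]
grip_width: 0.691
```

Request:
{"name": "jog_arm", "arguments": {
  "claw": [60,60,60],
  "xyz": [
    [0,-1,0],
    [0,-2,0],
    [0,-2.5,0]
  ],
  "roll": [0,0,0]
}}

```text
time: 3.85
position: [0.4808, 0.1806, 0.1259]
tool_rot: [1.37, 1.095, -1.386]
ft_force: [0.9, -0.2, -0.9]
grip_width: 0.685
```

Request:
{"name": "jog_arm", "arguments": {
  "claw": [60,60,60],
  "xyz": [
    [0,-1,0],
    [0,-2,0],
    [0,-2.5,0]
  ],
  "roll": [0,0,0]
}}

```text
time: 4.15
position: [0.4781, 0.1811, 0.1258]
tool_rot: [1.369, 1.095, -1.387]
ft_force: [1.4, -0.6, -1.1]
grip_width: 0.689
```

Request:
{"name": "jog_arm", "arguments": {
  "claw": [60,60,60],
  "xyz": [
    [0,-1,0],
    [0,-2,0],
    [0,-2.5,0]
  ],
  "roll": [0,0,0]
}}

```text
time: 4.45
position: [0.4756, 0.1817, 0.1258]
tool_rot: [1.369, 1.095, -1.387]
ft_force: [1.4, -0.8, -0.9]
grip_width: 0.687
```

Request:
{"name": "jog_arm", "arguments": {
  "claw": [60,60,60],
  "xyz": [
    [0,-1,0],
    [0,-2,0],
    [0,-2.5,0]
  ],
  "roll": [0,0,0]
}}

```text
time: 4.75
position: [0.473, 0.1822, 0.1258]
tool_rot: [1.369, 1.095, -1.387]
ft_force: [0.4, -0.6, -1.2]
grip_width: 0.695
```

Request:
{"name": "jog_arm", "arguments": {
  "claw": [60,60,60],
  "xyz": [
    [0,-1,0],
    [0,-2,0],
    [0,-2.5,0]
  ],
  "roll": [0,0,0]
}}

```text
time: 5.05
position: [0.4704, 0.1828, 0.1258]
tool_rot: [1.369, 1.095, -1.387]
ft_force: [0.3, -0.8, -1.2]
grip_width: 0.692
```

```bash
python3 - <<'E'
from h import *
plan([.5146,.1725,.124])
im,d=get_image("scene");save("s2.png",cv2.resize(im[140:280,270:450],None,fx=4,fy=4))
E
```

```text
t 5.05 pos [0.4704 0.1828 0.1258] R cols [[-0.01, 0.973, -0.229], [-0.003, -0.229, -0.973], [-1.0, -0.009, 0.006]]
shift tool mm [ 1.4 45.4 -0.1]
tool y yaw -13.22 want -13.5
force tool [1.17 0.49 0.65] grip 0.6919201453966759
```

View pics/s2.png

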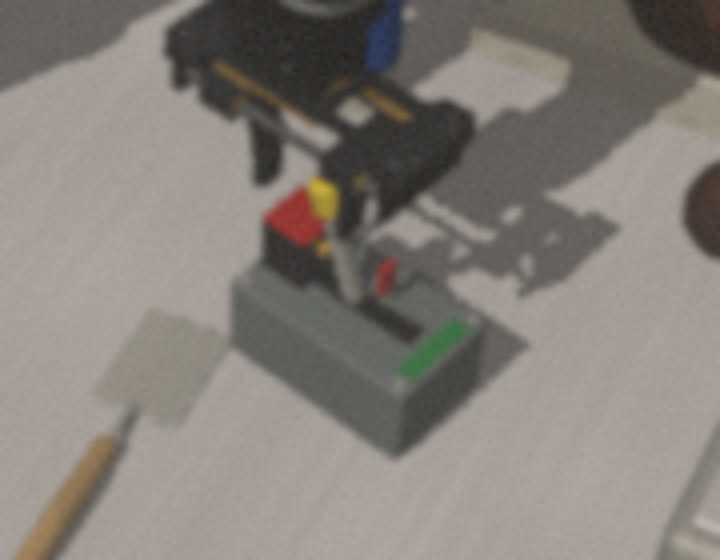

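The crop shows the lever leaning to off: knob at (322,195), beside the right-hand finger and close to the brass pin. It has not reached the stop yet, so I continue.

Request:
{"name": "jog_arm", "arguments": {
  "claw": [60,60,60],
  "xyz": [
    [0,-1,0],
    [0,-2,0],
    [0,-2.5,0]
  ],
  "roll": [0,0,0]
}}

```text
time: 5.4
position: [0.4678, 0.1834, 0.1258]
tool_rot: [1.369, 1.095, -1.387]
ft_force: [2.4, 0.1, -1.2]
grip_width: 0.689
```

Request:
{"name": "jog_arm", "arguments": {
  "claw": [60,60,60],
  "xyz": [
    [0,-1,0],
    [0,-1.5,0],
    [0,-1.5,0]
  ],
  "roll": [0,0,0]
}}

```text
time: 5.7
position: [0.4663, 0.1838, 0.1258]
tool_rot: [1.369, 1.095, -1.387]
ft_force: [1.4, -0.6, -0.7]
grip_width: 0.688
```

Request:
{"name": "jog_arm", "arguments": {
  "claw": [60,60,60],
  "xyz": [
    [0,-1,0],
    [0,-2,0],
    [0,-2,0]
  ],
  "roll": [0,0,0]
}}

```text
time: 6.0
position: [0.4649, 0.184, 0.1259]
tool_rot: [1.37, 1.094, -1.386]
ft_force: [4.3, -0.6, -2.1]
grip_width: 0.689
```

Request:
{"name": "jog_arm", "arguments": {
  "claw": [60,60,60],
  "xyz": [
    [0,-1,0],
    [0,-1.5,0],
    [0,-1.5,0]
  ],
  "roll": [0,0,0]
}}

```text
time: 6.3
position: [0.4644, 0.1841, 0.126]
tool_rot: [1.371, 1.093, -1.385]
ft_force: [6.0, -1.0, -3.8]
grip_width: 0.691
```

Request:
{"name": "jog_arm", "arguments": {
  "claw": [60,60,60],
  "xyz": [
    [0,-1,0],
    [0,-2,0],
    [0,-2,0]
  ],
  "roll": [0,0,0]
}}

```text
time: 6.6
position: [0.4637, 0.1842, 0.1261]
tool_rot: [1.373, 1.091, -1.383]
ft_force: [7.2, -1.4, -3.9]
grip_width: 0.689
```

Request:
{"name": "jog_arm", "arguments": {
  "claw": [60,60,60],
  "xyz": [
    [0,-1,0],
    [0,-2,0],
    [0,-2,0]
  ],
  "roll": [0,0,0]
}}

```text
time: 6.9
position: [0.4633, 0.1843, 0.1262]
tool_rot: [1.375, 1.088, -1.38]
ft_force: [8.2, -1.1, -5.5]
grip_width: 0.689
```

Request:
{"name": "jog_arm", "arguments": {
  "claw": [60,60,60],
  "xyz": [
    [0.5,-1,0],
    [0.5,-2.5,0],
    [0.5,-2.5,0]
  ],
  "roll": [0,0,0]
}}

```text
time: 7.2
position: [0.4629, 0.1843, 0.126]
tool_rot: [1.378, 1.085, -1.377]
ft_force: [9.2, -1.5, -5.5]
grip_width: 0.692
```

```bash
python3 - <<'E'
from h import *
plan([.5146,.1725,.124])
E
```

```text
t 7.2 pos [0.4629 0.1843 0.126 ] R cols [[0.003, 0.973, -0.231], [-0.004, -0.231, -0.973], [-1.0, 0.004, 0.003]]
shift tool mm [ 2.2 53.  -0.4]
tool y yaw -13.34 want -13.5
force tool [ 5.49  9.24 -0.65] grip 0.6916203543060511
```

Request:
{"name": "jog_arm", "arguments": {
  "claw": [60,60,60],
  "xyz": [
    [0.7,-1.5,0],
    [0.7,-3,0],
    [0.7,-3,0]
  ],
  "roll": [0,0,0]
}}

```text
time: 7.5
position: [0.4627, 0.1845, 0.1258]
tool_rot: [1.382, 1.081, -1.373]
ft_force: [9.8, -1.7, -5.5]
grip_width: 0.691
```

Request:
{"name": "jog_arm", "arguments": {
  "claw": [60,60,60],
  "xyz": [
    [0.7,-2,0],
    [0.7,-4,0],
    [0.7,-4,0]
  ],
  "roll": [0,0,0]
}}

```text
time: 7.8
position: [0.4621, 0.1846, 0.1256]
tool_rot: [1.386, 1.076, -1.368]
ft_force: [11.8, -1.9, -7.0]
grip_width: 0.695
```

Request:
{"name": "jog_arm", "arguments": {
  "claw": [60,60,60,60,60],
  "xyz": [
    [0.5,-2,0],
    [0.5,-4.5,0],
    [0.5,-4.5,0],
    [0.5,-4.5,0],
    [0.5,-4.5,0]
  ],
  "roll": [0,0,0,0,0]
}}

```text
time: 8.3
position: [0.4607, 0.1848, 0.1252]
tool_rot: [1.39, 1.071, -1.364]
ft_force: [10.3, -1.9, -5.9]
grip_width: 0.688
```

```bash
python3 - <<'E'
from h import *
plan([.5146,.1725,.124])
P=cam("scene");K,T=P;im,d=get_image("scene");Q=cloud(K,T,d);hsv=cv2.cvtColor(im,cv2.COLOR_RGB2HSV)
m=cv2.inRange(hsv,(0,130,70),(6,255,255));N,L,S,C=cv2.connectedComponentsWithStats(m)
for n,i in (("now",im),("t0",np.load("scene0.npz")["im"])):
    m=cv2.inRange(cv2.cvtColor(i,cv2.COLOR_RGB2HSV),(0,130,70),(6,255,255));N,L,S,C=cv2.connectedComponentsWithStats(m)
    print(n,[(S[k,4],C[k].round(1).tolist(),Q[int(C[k][1]),int(C[k][0])].round(3).tolist()) for k in range(1,N) if S[k,4]>4 and 320<C[k][0]<400])
E
```

```text
t 8.3 pos [0.4607 0.1848 0.1252] R cols [[0.022, 0.972, -0.233], [-0.003, -0.233, -0.972], [-1.0, 0.022, -0.002]]
shift tool mm [ 2.5 55.3 -0.6]
tool y yaw -13.5 want -13.5
force tool [ 6.14 10.29 -0.53] grip 0.6880290097990204
now [(np.int32(83), [342.8, 195.3], [0.461, 0.175, 0.114]), (np.int32(17), [368.2, 206.9], [0.533, 0.181, 0.104])]
t0 [(np.int32(142), [345.4, 194.0], [0.467, 0.178, 0.117]), (np.int32(13), [366.0, 208.5], [0.531, 0.176, 0.1])]
```

Request:
{"name": "jog_arm", "arguments": {
  "claw": [60,60,60,60,60],
  "xyz": [
    [0.5,-2,0],
    [0.5,-4.8,0],
    [0.5,-4.8,0],
    [0.5,-4.8,0],
    [0.5,-4.8,0]
  ],
  "roll": [0,0,0,0,0]
}}

```text
time: 8.85
position: [0.4598, 0.185, 0.1251]
tool_rot: [1.395, 1.066, -1.358]
ft_force: [13.5, -2.2, -8.3]
grip_width: 0.694
```

```bash
python3 - <<'E'
from h import *
plan([.5146,.1725,.124])
for n,box in (("scene",(355,380,195,220)),("side",(280,300,272,300))):
  K,T=cam(n);a,d=get_image(n);z=np.load(n+"0.npz")
  for t,i,dd in(("now",a,d),("t0",z["im"],z["d"])):
    Q=cloud(K,T,dd);m=cv2.inRange(cv2.cvtColor(i,cv2.COLOR_RGB2HSV),(0,130,70),(6,255,255))
    k=np.zeros_like(m);k[box[2]:box[3],box[0]:box[1]]=1
    v,u=np.nonzero(m*k);q=Q[v,u];q=q[(abs(q[:,2]-.098)<.012)];w=q[:,:2]-[.5175,.173]
    print(n,t,len(v),u.mean().round(1),v.mean().round(1),"box x,y",np.median(w@bx).round(4),np.median(bx[0]*w[:,1]-bx[1]*w[:,0]).round(4))
E
```

```text
t 8.85 pos [0.4598 0.185  0.1251] R cols [[0.029, 0.972, -0.235], [-0.003, -0.235, -0.972], [-1.0, 0.029, -0.004]]
shift tool mm [ 2.7 56.2 -0.7]
tool y yaw -13.57 want -13.5
force tool [ 8.71 13.41 -0.97] grip 0.6941408854425236
scene now 15 369.0 205.5 box x,y 0.0134 0.0173
scene t0 13 366.0 208.5 box x,y 0.0145 0.0027
side now 29 288.8 287.9 box x,y 0.0122 0.0218
side t0 28 290.8 285.7 box x,y 0.0125 0.0111
```

The flag has slid about 10 mm along box +y in both views, and the push peaked at about 11.6 N (75 mm equivalent). So the reset is home. Now back toward on, watching for the flag.

Request:
{"name": "jog_arm", "arguments": {
  "claw": [60,60,60,60,60],
  "xyz": [
    [0,10,0],
    [0,22,0],
    [0,34,0],
    [0,46,0],
    [0,56,0]
  ],
  "roll": [0,0,0,0,0]
}}

```text
time: 9.45
position: [0.5145, 0.1719, 0.1265]
tool_rot: [1.394, 1.067, -1.36]
ft_force: [-2.7, 0.5, 0.7]
grip_width: 0.692
```

```bash
python3 - <<'E'
from h import *
plan([.5175,.173,.125])
E
```

```text
t 9.45 pos [0.5145 0.1719 0.1265] R cols [[0.028, 0.972, -0.235], [-0.003, -0.235, -0.972], [-1.0, 0.028, -0.003]]
shift tool mm [ 1.6  2.6 -1.8]
tool y yaw -13.58 want -13.5
force tool [-0.75 -2.73  0.14] grip 0.6916716499873983
```

Request:
{"name": "jog_arm", "arguments": {
  "claw": [60,60,60,60,60],
  "xyz": [
    [0,6,-1],
    [0,12,-1.5],
    [0,17,-1.5],
    [0,22,-1.5],
    [0,25,-1.5]
  ],
  "roll": [0,0,0,0,0]
}}

```text
time: 9.95
position: [0.5395, 0.1675, 0.1272]
tool_rot: [1.394, 1.067, -1.36]
ft_force: [-1.2, 0.2, 1.0]
grip_width: 0.692
```

Request:
{"name": "jog_arm", "arguments": {
  "claw": [60,60,60,60],
  "xyz": [
    [0,2,0],
    [0,4,0],
    [0,6,0],
    [0,7,0]
  ],
  "roll": [0,0,0,0]
}}

```text
time: 10.35
position: [0.5463, 0.1659, 0.1274]
tool_rot: [1.394, 1.067, -1.36]
ft_force: [-1.0, 1.2, 0.4]
grip_width: 0.693
```

Flag passed without resistance.

Request:
{"name": "jog_arm", "arguments": {
  "claw": [60,60,60,60,60],
  "xyz": [
    [0,3,0],
    [0,6,0],
    [0,9,0],
    [0,12,0],
    [0,14,0]
  ],
  "roll": [0,0,0,0,0]
}}

```text
time: 10.85
position: [0.5602, 0.1624, 0.1276]
tool_rot: [1.394, 1.067, -1.36]
ft_force: [-1.1, 0.8, -1.0]
grip_width: 0.69
```

Request:
{"name": "jog_arm", "arguments": {
  "claw": [60,60,60,60,60],
  "xyz": [
    [0,2,0],
    [0,4,0],
    [0,6,0],
    [0,8,0],
    [0,9,0]
  ],
  "roll": [0,0,0,0,0]
}}

```text
time: 11.35
position: [0.5691, 0.1602, 0.1279]
tool_rot: [1.394, 1.067, -1.36]
ft_force: [-1.9, 0.8, -0.4]
grip_width: 0.692
```

Request:
{"name": "jog_arm", "arguments": {
  "claw": [60,60,60],
  "xyz": [
    [0,1.5,0],
    [0,3,0],
    [0,3,0]
  ],
  "roll": [0,0,0]
}}

```text
time: 11.65
position: [0.5723, 0.1595, 0.128]
tool_rot: [1.395, 1.066, -1.36]
ft_force: [-0.7, -0.2, -0.0]
grip_width: 0.69
```

Request:
{"name": "jog_arm", "arguments": {
  "claw": [60,60,60],
  "xyz": [
    [0,1.5,0],
    [0,2.5,0],
    [0,2.5,0]
  ],
  "roll": [0,0,0]
}}

```text
time: 11.95
position: [0.5749, 0.1588, 0.1281]
tool_rot: [1.395, 1.066, -1.36]
ft_force: [-1.0, 1.0, -0.9]
grip_width: 0.689
```

Request:
{"name": "jog_arm", "arguments": {
  "claw": [60,60,60],
  "xyz": [
    [0,1.5,0],
    [0,2.5,0],
    [0,2.5,0]
  ],
  "roll": [0,0,0]
}}

```text
time: 12.25
position: [0.5763, 0.1586, 0.1279]
tool_rot: [1.393, 1.068, -1.362]
ft_force: [-5.0, 1.6, 1.6]
grip_width: 0.695
```

The end stop is felt at 5 N. Backing off and rising.

Request:
{"name": "jog_arm", "arguments": {
  "claw": [60,60,60,60,60],
  "xyz": [
    [0,0.5,0],
    [0,0.5,0],
    [0,-5,0],
    [0,-8,0],
    [0,-8,0]
  ],
  "roll": [0,0,0,0,0]
}}

```text
time: 12.75
position: [0.5689, 0.1604, 0.1281]
tool_rot: [1.394, 1.067, -1.36]
ft_force: [0.4, -0.1, -0.7]
grip_width: 0.687
```

Request:
{"name": "jog_arm", "arguments": {
  "claw": [60,60,60,60,60],
  "xyz": [
    [-20,0,0],
    [-55,0,0],
    [-90,0,0],
    [-120,0,0],
    [-120,0,0]
  ],
  "roll": [0,0,0,0,0]
}}

```text
time: 13.25
position: [0.5688, 0.1613, 0.2537]
tool_rot: [1.403, 1.064, -1.351]
ft_force: [0.1, -1.3, 0.3]
grip_width: 0.688
```

```bash
python3 - <<'E'
from h import *
plan([.5175,.173,.25])
for n in("scene","side"):
  K,T=cam(n);im,d=get_image(n);P=cloud(K,T,d);m=cv2.inRange(cv2.cvtColor(im,cv2.COLOR_RGB2HSV),(20,120,90),(34,255,255));N,L,S,C=cv2.connectedComponentsWithStats(m)
  for i in range(1,N):
    if S[i,4]>20:
      q=P[(L==i)&(d>0)];e=np.median(q,0);w=e[:2]-[.5175,.173];print(n,C[i].round(),e.round(3),"box x",(w@bx).round(4),"ang",np.arctan2(w@bx,e[2]-.06).round(3))
  save(n+"3.png",im)
E
```

```text
t 13.25 pos [0.5688 0.1613 0.2537] R cols [[0.037, 0.971, -0.235], [0.001, -0.235, -0.972], [-0.999, 0.036, -0.009]]
shift tool mm [  1.8 -52.7   0.7]
tool y yaw -13.61 want -13.5
force tool [-0.26  0.41  1.2 ] grip 0.6878791367450171
scene [374. 204.] [0.56  0.154 0.15 ] box x 0.0459 ang 0.472
scene [313. 293.] [ 0.557 -0.143  0.15 ] box x 0.1119 ang 0.892
side [320. 197.] [ 0.555 -0.129  0.15 ] box x 0.1072 ang 0.873
side [283. 267.] [0.558 0.167 0.149] box x 0.0409 ang 0.432
```

View pics/scene3.png

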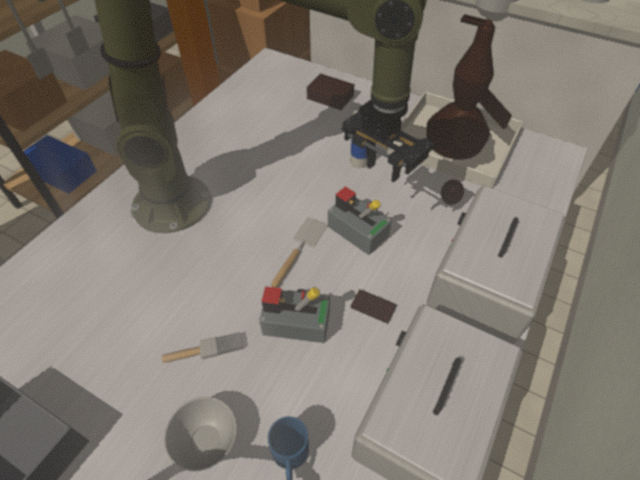

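The scene view shows both levers leaning to on: tripped knob at (374,204), other at (313,293). Both knobs are at the same height, 0.150 m. Gripper is clear and the bystanders are where they were.

```bash
python3 -c "
from h import *
print(order.close_job()); print(get_state()['ft_force'])"
```

```text
the job is handed in; nothing more can be done
None
the job is handed in; nothing more can be done
```

I reset the tripped cutout (the one on the robot's left, at about x 0.518, y 0.173) and handed the job in at about 13 s of the 40 s. The hand-in reports no verdict.

- **Reset:** I straddled the knob with the open fingers and pushed the lever toward the hood. It met the stop at about 0.4 rad. The push then rose to about 13.4 N horizontal, roughly 11.6 N at 75 mm from the pivot. I held the last presses for about half a second each.
- **Lockout flag:** both fixed cameras showed it had slid 10 to 15 mm along box +y, so the reset had gone home.
- **Throw to on:** the lever passed the flag with only friction. I stopped when I felt about 5 N at the on end stop, then backed off and lifted clear.

**Last checks:**
- The two cameras put the lever at 0.47 and 0.43 rad, so they disagree by about 0.04. The second is close to the 0.42 limit.
- Its knob stands at the same height as the untouched lever's (0.150 m), which is at about 0.48, so I take it as fully on.
- The other cutout's knob had not moved. In the last scene picture the bystanders looked undisturbed; I did not measure them.
- The gripper is clear, about 90 mm above the lever tip, with only about 1 N of sensor noise.

The force reading during the press also had up to 8 N vertical from friction on the knob. I allowed for that in the torque estimate, so the 11.6 N figure is approximate.

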